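# Take the counting spatula from the drawer and hang it on the sloped rack

### The job

Pull the blue-fronted drawer of the low white drawer unit all the way out to its stop, take the orange counting spatula out of it, and hang the spatula by its eye on the free blue peg of the grey sloping rack: the eye pushed fully down the peg, the spatula lying flat against the board with its blade pointing straight down the slope. Leave the drawer fully open, and leave the brush, the pill organiser, the bottles, the jar, the mortar, the mug and the calculator where they are.

Things in the scene. Friction and masses are not known exactly. Their poses are not given: they have to be found in the camera images.
- cabinet: Low white drawer unit, fixed, 220 (x, deep) x 260 (y, wide) x 75 high. Origin: centre of its underside; its drawer opens towards its -x, which faces the robot. Its top covers only the back 180. Drawer floor 16 above the table, drawer 222 wide inside. The unit and the rack change sides between starts.
- drawer (a joint): How far the drawer is pulled out, in m: 0 closed, 0.150 at its stop. It may start up to 0.01 open.
- handle (a point): Grip point in the middle of the drawer's steel bar handle, 52 above the table; moves with the drawer; axes parallel to the unit's. Round bar 11 thick, 120 long along y, 35 in front of the 15 thick blue drawer front, whose top edge is 72 above the table. Pull along -x of the unit. The unit's top is 23 higher.
- spatula: Loose orange plastic spatula, 172 long, about 60 g, flat on the drawer's floor, slanting, eye to the unit's +y and a little to the front, 50 to 75 behind the inside of the drawer front; hidden until the drawer is out. Origin: underside, middle of the handle, near its centre of mass. x points along it to the eye, z up. Handle bar x = -36 to 44, 18 wide, 10 thick; all undersides level.
- eye (a point): Centre of the spatula's ring-shaped eye at half its thickness: spatula x = 62, z = 4.5. Ring outer diameter 43, hole diameter 23, 9 thick. Axes as the spatula.
- blade_end (a point): Middle of the blade's end edge: spatula x = -88, z = 2.5. Blade from x = -88 to -32, 44 wide, 5 thick. Axes as the spatula.
- rack: Grey sloping tool rack, fixed, 240 wide (y). A flat board 240 x 240 rises at 40 degrees from horizontal from its low front edge (x = -242, z = 12 in this frame) towards +x up to x = -58, z = 166. Origin: on the table, behind the board's middle. Axes: x away from the robot, z up.
- peg: The free blue peg, square to the sloping board, 13 thick, 40 long, a thin blue disc around its foot. Origin: middle of its foot on the board's surface, 131 above the table (rack x = -100, y = 55). z points out along the peg (40 degrees from vertical, towards the robot), x straight up the slope, y across. 185 of board below it, 55 above. Grey peg with the brush: 110 away on its -y side.
- peg_tip (a point): Middle of the blue peg's free end, 40 from its foot. Axes as the peg.
- brush: Bystander: green-handled counter brush, 145 long, 43 wide at the eye, hanging on the grey peg at rack y = -55. Origin near the foot of the grey peg; axes as the rack.
- organiser: Bystander: clear pill organiser box with blue lids, 24 x 120 x 18, lying in the back of the drawer behind the spatula. Origin: centre of its underside.
- midbottle: Bystander: white bottle with blue cap, diameter 52, 100 high, standing between the drawer unit and the rack. Origin: centre of its underside.
- bottle: Bystander: grey bottle with blue cap, diameter 66, 130 high, on the left of the table. Origin: centre of its underside.
- jar: Bystander: amber jar with white cap, diameter 72, 85 high, on the left of the table. Origin: centre of its underside.
- mug: Bystander: white mug, diameter 80, 95 high, on the right of the table. Origin: centre of its underside.
- mortar: Bystander: white mortar bowl, diameter 100, 50 high, in front of the robot between the rack and the drawer unit. Origin: centre of its underside.
- calculator: Bystander: grey desk calculator, 170 x 110 x 25, on the right of the table. Origin: centre of its underside.

How it is judged:
By the outcome, as a careful person would: the job done as asked, in the order asked, and still so for the second after the job is handed in, with the robot touching nothing.
It also fails if it takes over 64 s, if anything falls off the work surface, if the arm or the gripper's body presses on something with over 40 N, if the wrist force passes 120 N, or if a joint passes its speed limit or range.

### The arm

A 6-joint arm with a two-finger parallel gripper is mounted at the origin on the work surface. World frame = base frame: x ahead of the robot, y to its left, z up, the work surface at z = 0. Lengths are in mm, angles in rad, forces in N, time in s.
With the tool pointing down it reaches from about 375 to 900 mm from the base axis. Payload 3.1 kg.
Tool frame: the origin (TCP) lies midway between the tips of the shut fingers; the grasp point (between the pads) lies 19 mm behind it (ctrl.tcp_to_grasp is the distance from the TCP to the grasp point, in mm); z points along the fingers, y is the line along which they close (so a half turn about z gives the same grasp; the last joint's range is limited). The gripper opens to 87 mm and grips with 3 to 60 N. Pads are 19 mm wide; open, the fingers measure 117 mm over their backs; the gripper's body (75 mm by 190 mm) begins 51 mm behind the grasp point.
Start: joints at [-1.28, 0.527, 1.433, -0, 1.181, -0.178], TCP at [282.403, -557.535, 222.548] pointing down, gripper open.
Joint ranges: [-3.08, 3.08], [-0.75, 2.2], [0.22, 2.44], [-1.43, 4.57], [0, 2.65], [-2.85, 2.85]. Speed limits (rad/s): [2.79, 2.79, 3.14, 3.14, 3.14, 3.14].

### API

Orientations are given as a 3x3 rotation matrix whose columns are the frame's x, y, z axes.
In Python, from bench import status, optics, job, ctrl gives the robot as it stands.
- The arm moves only by the shell command python3 -m pendant 'ROWS' [OPENING] [FORCE]. ROWS is JSON, a list that holds one entry, the list of rows, each a list of 6 numbers: the shift along the world's x, y, z in cm, then the turn, a rotation vector about the world's x, y, z in degrees. A call has 1 to 5 rows; each row shifts and turns the commanded pose from where the row before left it; what a row does not reach is not made up. A row lasts 1/8 s, in which the tool goes at most 62.5 mm and 10.7 degrees, less where a joint would pass 70% of its speed; a pose out of reach is approached as far as the arm can. A call is refused whole if a number of a shift passes 6.25 or a number of a turn 10.7, either way. A call with a gripper value outside its range is refused whole. OPENING is the gripper command: -1 is fully open, 1 is shut, values between are in proportion, set as the call begins (- or left out, the last holds). The fingers move at their own pace and stop on an object; FORCE is the grip in N (left out, the last holds). Time passes only in rows, so rows that do not move let the fingers close. It gives the time, the measured TCP pose, the force, the opening and the grip force at its end, in the units of the state.
- status.state(): the state, without advancing time (a new reading comes with each control period).
- optics.snapshot(name): name is "side" or "top" or "wrist"; returns a dict with "frame" (384x512x3 uint8, red, green, blue), "vfov" (degrees; the focal length in pixels is half the picture's height over the tangent of half this angle, whatever the lens; pixels are square), "cx", "cy" (the principal point, pixels), "D" ([k1, k2, p1, p2, k3] as OpenCV has them; the pictures are not rectified), "world_to_cam" (4x4, takes a point from world to camera coordinates). Camera axes: x right, y up, looking along -z (the intrinsics and any distortion apply to the point x, -y, -z); pixel columns grow to the right and rows downward; lengths in mm; the calibration is good to about 2 mm. A picture is of the moment at which its call begins. There is no depth.
- job.job_done(): hands the job in; it is judged then, once.
Trained networks look in the newest picture that a camera, given by its name, has taken for a name from the list of things; names that differ only in an ending like _2 or _b are one class to them, and where a whole thing is asked for, a point or a joint stands for the part that bears it (a point fixed in the world has none). Each returns a list of dicts, best first, with "score" (0 to 1); they miss things now and then, are a little off and sometimes report something else, mostly with a low value. They report only what shows in the picture. A call takes as long as a camera call.
- optics.cut_out(camera, thing): "pixels" (384x512 bool, what is visible of it) and "box" ([left, top, width, height] in pixels, round what is visible of it).
The state is a dict: "clock": time; "q": joint angles; "qvel": joint speeds; "joint_efforts": joint torques, N m; "eef_pos": TCP position; "orientation": TCP orientation; "ft_force": force on the tool from outside, world axes, zero at the start; "torque": the same for the moment, N m; "gripper_width": opening from 0.0 (shut) to 1.0 (fully open); "grip_force": force on a finger pad.
Only numpy, scipy, OpenCV 4.12 (cv2) and the standard library are available. Lean on these libraries where they do the work, as an engineer would, in place of code of your own. Each camera call takes 0.05 s, during which the arm holds its last target. There are 200 camera calls.

## Working session

There is one attempt and no reset: what is moved stays moved. The work goes in short steps, Python scripts to look and compute and a shell command to move; the robot and the scene stay as the last step left them, time stands still between calls to the robot, and variables do not carry over. Pictures are saved under pics/ and viewed, at most 10 in all, crops included, and the job is handed in when it is done.

```bash
mkdir -p pics; ls; cat > h.py <<'E'
import numpy as np, cv2
from bench import status, optics, job, ctrl
def snap(n,f=None):
    s=optics.snapshot(n)
    if f: cv2.imwrite('pics/'+f,s['frame'][:,:,::-1])
    return s
def K(s):
    f=s['frame'].shape[0]/2/np.tan(np.radians(s['vfov'])/2)
    return np.array([[f,0,s['cx']],[0,f,s['cy']],[0,0,1.]])
def ray(s,px):
    u=cv2.undistortPoints(np.array(px,float).reshape(-1,1,2),K(s),np.array(s['D'],float)).reshape(-1,2)
    d=np.c_[u[:,0],-u[:,1],-np.ones(len(u))]
    M=np.array(s['world_to_cam']);R=M[:3,:3]
    d=d@R
    return -R.T@M[:3,3], d/np.linalg.norm(d,axis=1)[:,None]
def onz(s,px,z):
    c,d=ray(s,px); return c+d*((z-c[2])/d[:,2])[:,None]
def tri(obs):
    A=np.zeros((3,3));b=np.zeros(3);L=[]
    for s,p in obs:
        c,d=ray(s,p);d=d[0];P=np.eye(3)-np.outer(d,d);A+=P;b+=P@c;L.append((P,c))
    x=np.linalg.solve(A,b); return x,[float(np.linalg.norm(P@(x-c))) for P,c in L]
def proj(s,X):
    M=np.array(s['world_to_cam']);p=np.atleast_2d(X)@M[:3,:3].T+M[:3,3]
    p=p*[1,-1,-1]
    return cv2.projectPoints(p,np.zeros(3),np.zeros(3),K(s),np.array(s['D'],float))[0].reshape(-1,2)
def det(cam,t):
    r=optics.cut_out(cam,t)
    return r[0] if r else None
E
python3 - <<'E'
from h import *
a=snap('top','top0.png');b=snap('side','side0.png')
for s in(a,b):
    M=np.array(s['world_to_cam']);print((-M[:3,:3].T@M[:3,3]).round(),s['vfov'])
cv2.imwrite('pics/both0.png',cv2.resize(np.hstack([a['frame'],b['frame']])[:,:,::-1],(800,300)))
for c in('top','side'):
    for t in('cabinet','handle','rack','peg','brush','midbottle','mortar'):
        r=det(c,t)
        if r:
            m=r['pixels'];yx=np.argwhere(m).mean(0);print(c,t,round(r['score'],2),r['box'],yx[::-1].round(1))
print(status.state())
E
```

```text
pics
[ 323.  -11. 1378.] 54.00617800457072
[ 237.  922. 1135.] 56.29628123055233
top cabinet 0.84 [147.7, 142.4, 75.0, 71.3] [185.1 172.7]
top handle 0.82 [145.8, 185.8, 76.0, 26.0] [185.4 198.3]
top rack 0.79 [272.2, 168.4, 76.5, 67.5] [310.4 200.5]
top peg 0.6 [290.3, 184.7, 13.8, 10.9] [296.8 188.8]
top brush 0.65 [325.2, 180.5, 7.8, 42.7] [328.6 201.9]
top midbottle 0.58 [232.3, 152.5, 15.1, 17.1] [240.6 160. ]
top mortar 0.97 [226.7, 246.0, 35.4, 27.1] [243.5 258.9]
side cabinet 0.72 [164.9, 201.5, 90.4, 80.1] [212.1 241.2]
side handle 0.93 [214.7, 218.2, 42.4, 67.9] [234.8 247.2]
side rack 0.71 [255.4, 134.7, 55.9, 69.1] [281.6 172.9]
side brush 0.6 [280.3, 148.3, 23.5, 26.3] [294.  160.3]
side midbottle 0.49 [220.0, 190.4, 12.8, 18.7] [227.1 198.5]
side mortar 0.87 [294.8, 215.4, 24.9, 21.8] [308.3 225. ]
{'clock': 0.8, 'q': array([-1.28049826e+00,  5.27434391e-01,  1.43270910e+00,  2.06794309e-05,
        1.18140352e+00, -1.78524362e-01]), 'qvel': array([ 0.00034582,  0.00199092,  0.00035704, -0.0016832 ,  0.00062906,
        0.00066063]), 'joint_efforts': array([ 3.17462673e-04, -4.39947295e+01, -1.76981574e+01,  6.34801062e-02,
        5.03286836e-02, -1.48211529e-05]), 'eef_pos': array([ 282.40845895, -557.53024429,  222.58584531]), 'orientation': array([[ 8.92104522e-01,  4.51829084e-01,  3.13940112e-05],
       [ 4.51829085e-01, -8.92104521e-01, -3.82516817e-05],
       [ 1.07235170e-05,  4.83092255e-05, -9.99999999e-01]]), 'ft_force': array([-0.69295564, -0.61494538,  0.66580698]), 'torque': array([ 0.02211666,  0.00660177, -0.00283972]), 'grip_force': 0.0, 'gripper_width': 1.0009656385273}
```

View pics/both0.png

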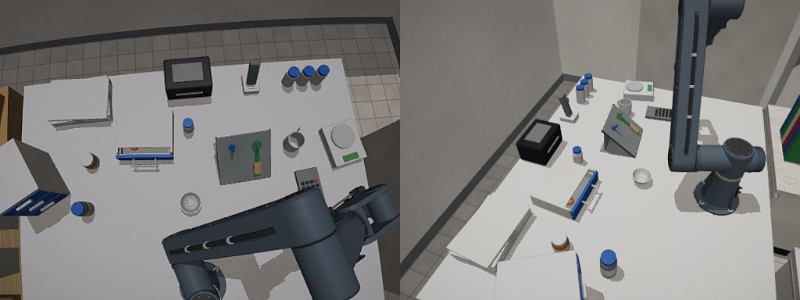

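```bash
python3 - <<'E'
import sys; from h import *
a=cv2.imread('pics/top0.png')[135:245,135:355]
cv2.imwrite('pics/crop0.png',cv2.resize(a,None,fx=3.6,fy=3.6,interpolation=cv2.INTER_CUBIC))
E
```

```text
(no output)
```

View pics/crop0.png

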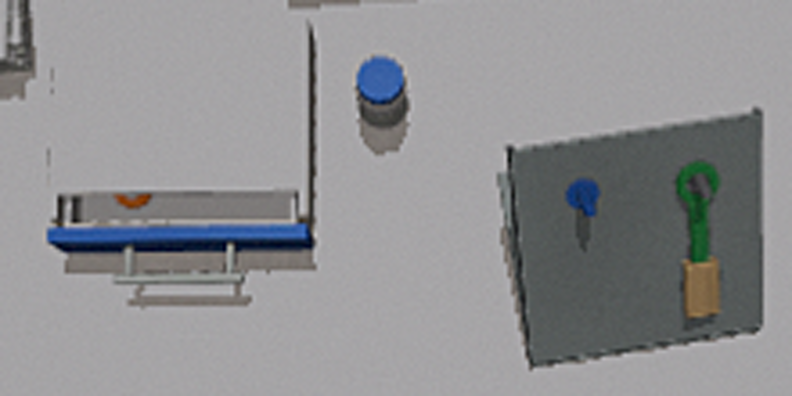

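The pictures show the drawer unit on the left (top crop: blue front from (50,237) to (313,232), bar handle from (113,279) to (244,278)). The rack is on the right with the free blue peg at (583,195), and the brush is to its right. The bottle stands in between.

```bash
python3 - <<'E'
from h import *
a=snap('top');b=snap('side')
c=lambda *p:[(x/3.6+135,y/3.6+135) for x,y in p]
print('bar',onz(a,c((113,279),(244,278)),52).round(1))
print('front top edge',onz(a,c((50,229),(313,224)),72).round(1))
print('cab right side back/front',onz(a,c((310,28),(313,224)),75).round(1))
print('rack hi',onz(a,c((510,147),(760,112)),166).round(1))
print('rack lo',onz(a,c((533,366),(762,330)),12).round(1))
print('peg tip',onz(a,c((590,210)),131+31).round(1),'disc',onz(a,c((583,195)),131).round(1))
for t in('handle','rack','brush','midbottle','cabinet'):
    ra=det('top',t);rb=det('side',t)
    if ra and rb:
        f=lambda r:(r['box'][0]+r['box'][2]/2,r['box'][1]+r['box'][3]/2)
        print(t,tri([(a,f(ra)),(b,f(rb))]))
i=b['frame'];
cv2.imwrite('pics/crop1.png',np.hstack([cv2.resize(i[195:295,160:270],(440,400),interpolation=cv2.INTER_CUBIC),cv2.resize(i[130:210,250:322],(360,400),interpolation=cv2.INTER_CUBIC)])[:,:,::-1])
E
```

```text
bar [[558.9 280.9  52. ]
 [548.  150.2  52. ]]
front top edge [[611.1 337.1  72. ]
 [592.   76.4  72. ]]
cab right side back/front [[793.6  64.1  75. ]
 [591.4  76.2  75. ]]
rack hi [[ 628.  -116.4  166. ]
 [ 640.3 -353.2  166. ]]
rack lo [[ 438.3 -129.1   12. ]
 [ 452.1 -365.9   12. ]]
peg tip [[ 562.9 -183.7  162. ]] disc [[ 584.  -183.2  131. ]]
handle (array([605.83329303, 211.94814796,   6.53509647]), [6.0582234593152435, 6.058223459315047])
rack (array([ 546.64797614, -234.52730778,   72.12056234]), [1.0399183424303278, 1.0399183424303275])
brush (array([ 434.67360994, -264.30564771,  227.89461604]), [73.15298461706965, 73.15298461706966])
midbottle (array([730.75226318,  -2.71187553,  40.15420091]), [2.054725201470962, 2.054725201470724])
cabinet (array([703.19602052, 214.77275209,  20.18271744]), [10.11830769110998, 10.118307691110102])
```

View pics/crop1.png

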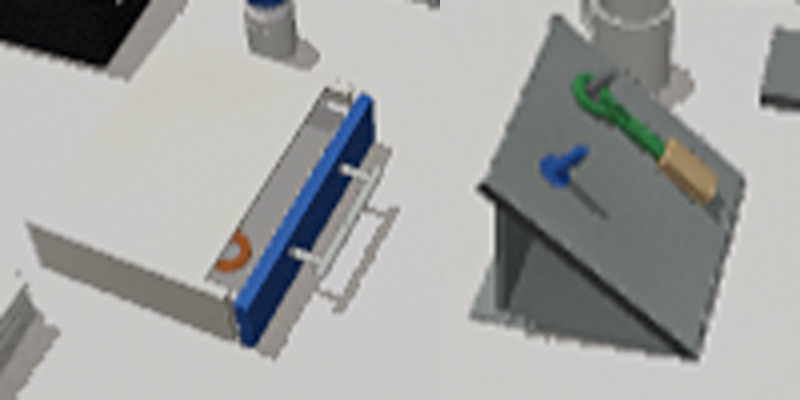

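The side view shows the bar from about (313,275) to (383,165) in the left half and the peg's tip at (583,152) in the right half. The orange eye is at (235,255).

```bash
python3 - <<'E'
from h import *
a=snap('top');b=snap('side')
for n,p,q in(('bar',(184.6,212.4),(247,250)),('tip',(298.9,193.3),(278.6,160.4)),('disc',(296.9,189.2),(273,163.6)),('barL',(166.4,212.5),(313/4+160,272/4+195)),('barR',(202.8,212.2),(383/4+160,165/4+195))):
    x,r=tri([(a,p),(b,q)]);print(n,x.round(1),np.round(r,1))
E
```

```text
bar [554.5 216.1  47.4] [0.4 0.4]
tip [ 562.9 -185.5  151.3] [2.2 2.2]
disc [ 584.4 -183.4  128.7] [0. 0.]
barL [561.1 281.2  52. ] [2.1 2.1]
barR [546.4 149.8  52.1] [1.7 1.7]
```

```bash
python3 -m pendant '[[[1.95,5.53,-0.4,0,0,4.2],[1.95,5.53,-0.4,0,0,4.2],[1.95,5.53,-0.4,0,0,4.2],[1.95,5.53,-0.4,0,0,4.2],[1.95,5.53,-0.4,0,0,4.2]]]' 0.4 40
python3 -m pendant '[[[1.95,5.53,-0.4,0,0,4.2],[1.95,5.53,-0.4,0,0,4.2],[1.95,5.53,-0.4,0,0,4.2],[1.95,5.53,-0.4,0,0,4.2],[1.95,5.53,-0.4,0,0,4.2]]]'
python3 -m pendant '[[[1.95,5.53,-0.4,0,0,4.2],[1.95,5.53,-0.4,0,0,4.2],[1.95,5.53,-0.4,0,0,4.2],[1.95,5.53,-0.4,0,0,4.2],[0,0,0,0,0,0]]]'
python3 - <<'E'
from h import *
s=snap('wrist','w1.png')
M=np.array(s['world_to_cam']);print((-M[:3,:3].T@M[:3,3]).round(1),M[:3,:3].round(2),s['vfov'])
r=det('wrist','handle')
if r: print(r['score'],r['box'])
E
```

```text
clock: 2.12
eef_pos: [380.5, -279.5, 202.7]
orientation: [[0.67, 0.743, 0.001], [0.743, -0.67, -0.001], [0.0, 0.001, -1.0]]
ft_force: [0.8, 0.3, -0.2]
gripper_width: 0.519
grip_force: 0.0
clock: 2.75
eef_pos: [478.3, -2.8, 182.8]
orientation: [[0.358, 0.934, 0.001], [0.934, -0.358, -0.0], [0.0, 0.001, -1.0]]
ft_force: [0.2, -0.8, -0.9]
gripper_width: 0.301
grip_force: 0.0
clock: 3.38
eef_pos: [556.5, 220.5, 166.3]
orientation: [[0.07, 0.998, 0.002], [0.998, -0.07, 0.001], [0.001, 0.002, -1.0]]
ft_force: [0.3, 0.2, -0.2]
gripper_width: 0.302
grip_force: 0.0
[560.9 290.6 330. ] [[ 1.   -0.07  0.  ]
 [ 0.07  0.96 -0.26]
 [ 0.02  0.26  0.97]] 64.06243231667364
0.75 [251.8, 35.4, 111.8, 212.7]
```

View pics/w1.png

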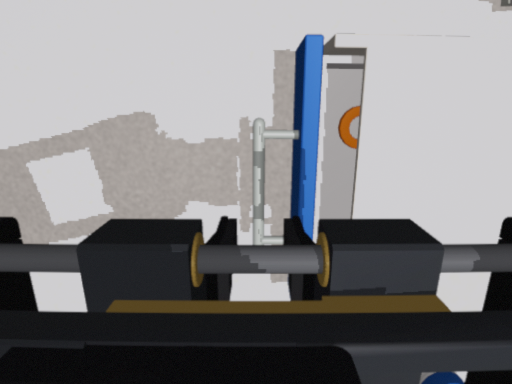

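The wrist view shows the bar between (259,123) and (259,240), the blue front from x=297 to 318, and the orange eye at (358,128). The bar lies between the fingers, which sit at x≈235 and 285.

```bash
python3 - <<'E'
from h import *
s=snap('wrist')
print(onz(s,[(259,123),(259,180),(258.5,235)],52).round(1))
print('front outer/inner top',onz(s,[(297,45),(304,240),(319,38),(315,240)],72).round(1))
print('eye',onz(s,[(358,128)],20.5).round(1))
print(proj(s,status.state()['eef_pos']+np.array([0,0,0])))
E
```

```text
[[557.8 271.7  52. ]
 [553.8 219.8  52. ]
 [549.1 164.6  52. ]]
front outer/inner top [[591.9 330.2  72. ]
 [591.  165.3  72. ]
 [609.2 334.1  72. ]
 [601.  164.6  72. ]]
eye [[655.4 257.9  20.5]]
[[260.31070491 233.28381562]]
```

```bash
python3 -m pendant '[[[-0.3,-0.3,-4,0,0,-0.5],[0,0,-4,0,0,0],[0,0,-3,0,0,0],[0,0,-2.1,0,0,0],[0,0,0,0,0,0]]]'
python3 -m pendant '[[[0,0,0,0,0,0],[0,0,0,0,0,0],[0,0,0,0,0,0]]]' 1 40
```

```text
clock: 4.15
eef_pos: [550.9, 211.6, 34.3]
orientation: [[0.087, 0.996, -0.004], [0.996, -0.087, -0.001], [-0.001, -0.004, -1.0]]
ft_force: [0.1, -0.0, 0.8]
gripper_width: 0.302
grip_force: 0.0
clock: 4.53
eef_pos: [553.6, 213.4, 36.9]
orientation: [[0.084, 0.996, 0.003], [0.996, -0.084, -0.0], [0.0, 0.003, -1.0]]
ft_force: [1.0, -1.6, 3.3]
gripper_width: 0.111
grip_force: 40.0
```

```bash
python3 -m pendant '[[[-1.5,0.12,0,0,0,0],[-2.5,0.2,0,0,0,0],[-3,0.24,0,0,0,0],[-3,0.24,0,0,0,0],[-2.5,0.2,0,0,0,0]]]'
python3 -m pendant '[[[-0.6,0.05,0,0,0,0],[-0.5,0.04,0,0,0,0],[-0.4,0.03,0,0,0,0],[-0.4,0.03,0,0,0,0]]]'
```

```text
clock: 5.15
eef_pos: [426.6, 223.4, 36.8]
orientation: [[0.083, 0.997, 0.002], [0.997, -0.083, -0.0], [-0.0, 0.002, -1.0]]
ft_force: [1.7, -4.2, 4.8]
gripper_width: 0.111
grip_force: 40.0
clock: 5.65
eef_pos: [412.9, 224.6, 36.9]
orientation: [[0.081, 0.997, 0.011], [0.997, -0.081, -0.0], [0.001, 0.011, -1.0]]
ft_force: [12.6, -14.6, 0.4]
gripper_width: 0.114
grip_force: 40.0
```

```bash
python3 -m pendant '[[[-0.3,0.02,0,0,0,0],[-0.3,0.02,0,0,0,0],[0,0,0,0,0,0]]]'
```

```text
clock: 6.02
eef_pos: [412.9, 224.7, 36.9]
orientation: [[0.081, 0.996, 0.021], [0.997, -0.081, 0.001], [0.003, 0.021, -1.0]]
ft_force: [16.2, -18.3, -3.3]
gripper_width: 0.116
grip_force: 40.0
```

```bash
python3 -m pendant '[[[0.4,0,0,0,0,0],[0.3,0,0,0,0,0],[0,0,0,0,0,0]]]' 
python3 -m pendant '[[[0,0,0,0,0,0],[0,0,0,0,0,0],[0,0,0,0,0,0]]]' 0.45
python3 -m pendant '[[[0,0,2,0,0,0],[0,0,5,0,0,0],[1,0,6,0,0,0],[4,0,2,0,0,0],[0,0,0,0,0,0]]]'
python3 - <<'E'
from h import *
s=snap('wrist','w2.png');a=snap('top','top2.png');b=snap('side','side2.png')
for c in('wrist','top','side'):
    for t in ('spatula','handle'):
        r=det(c,t)
        if r: print(c,t,r['score'],r['box'])
w=s['frame'];v=np.hstack([cv2.resize(a['frame'][150:260,135:245],(400,400)),cv2.resize(b['frame'][195:305,180:290],(400,400))])
cv2.imwrite('pics/c2.png',np.vstack([np.hstack([np.zeros((200,200,3),'u1'),cv2.resize(w[0:256],(400,200)),np.zeros((200,200,3),'u1')]),v])[:,:,::-1])
E
```

```text
clock: 6.4
eef_pos: [412.8, 224.6, 36.8]
orientation: [[0.083, 0.997, 0.007], [0.997, -0.083, -0.001], [0.0, 0.007, -1.0]]
ft_force: [6.4, -11.7, 5.7]
gripper_width: 0.114
grip_force: 40.0
clock: 6.78
eef_pos: [408.2, 225.7, 35.5]
orientation: [[0.084, 0.996, -0.002], [0.996, -0.084, -0.0], [-0.0, -0.002, -1.0]]
ft_force: [0.5, -0.3, -0.1]
gripper_width: 0.26
grip_force: 0.0
clock: 7.4
eef_pos: [463.4, 226.4, 187.9]
orientation: [[0.085, 0.996, 0.008], [0.996, -0.085, 0.002], [0.003, 0.008, -1.0]]
ft_force: [-0.3, 0.8, 0.1]
gripper_width: 0.275
grip_force: 0.0
wrist spatula 0.65 [283.2, 104.4, 76.6, 113.2]
wrist handle 0.56 [200.6, 35.8, 258.2, 267.8]
top spatula 0.81 [184.5, 204.8, 25.3, 14.6]
top handle 0.57 [151.2, 184.7, 68.8, 69.6]
side spatula 0.73 [249.0, 240.1, 11.3, 36.6]
side handle 0.7 [213.2, 222.7, 79.3, 72.6]
```

View pics/c2.png

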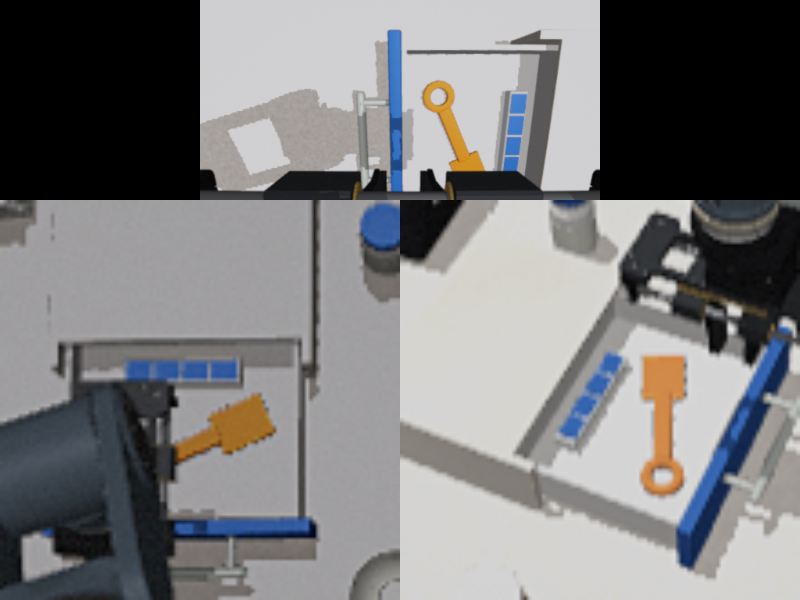

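The drawer is open with the spatula slanting inside it. The eye is at wrist (305,123) and side (252,270.6), and the blade end at top (208.7,209.4) and side (252.3,238).

```bash
python3 - <<'E'
from h import *
s=snap('wrist');a=snap('top');b=snap('side')
e=tri([(s,(304.6,122.9)),(b,(252,270.6))]);d=tri([(a,(208.7,209.4)),(b,(252.3,237.9))])
print(e,d)
e2=onz(s,[(304.6,122.9)],21)[0];d2=onz(a,[(208.7,209.4)],20)[0]
print(e2,d2,onz(b,[(252,270.6),(252.3,237.9)],20))
for E,D in((e[0],d[0]),(e2,d2)):
    v=(E-D)[:2];L=np.linalg.norm(v);print('L',L,'ang',np.degrees(np.arctan2(v[1],v[0])),'origin',D[:2]+v*88/150)
# wrist mask axis on floor
r=det('wrist','spatula');
p=np.argwhere(r['pixels'])[:,::-1];X=onz(s,p,24)[:,:2];print(r['score'],X.min(0),X.max(0))
X=X[(X-e2[:2])@(v/L)<-25]
f=cv2.fitLine(X.astype('f4'),cv2.DIST_L2,0,.01,.01).ravel();print('fit',f,np.degrees(np.arctan2(f[1],f[0])))
print('handle bar drawer',onz(s,[((360-200)*1.28,93*1.28),((360-200)*1.28,175*1.28)],52))
E
```

```text
(array([512.26421669, 273.91049831,  16.5483058 ]), [2.7459215710153653, 2.7459215710153875]) (array([564.73293902, 132.78400465,  11.64588563]), [1.3360412152600127, 1.3360412152600776])
[508.9530013 273.6464511  21.       ] [561.91796365 131.69100507  20.        ] [[514.15020792 276.30851225  20.        ]
 [563.65958223 138.66358825  20.        ]]
L 150.56445143496185 ang 110.39438232891153 origin [533.95128859 215.57821426]
L 151.51447420845537 ang 110.46103586745969 origin [530.84518574 214.97153341]
0.56 [494.46571888 162.63606833] [577.33498948 295.35414117]
fit [ 4.0343890e-01 -9.1500658e-01  5.4363495e+02  2.0133028e+02] -66.20666
handle bar drawer [[410.85757946 287.33421566  52.        ]
 [396.94851395 181.86470821  52.        ]]
```

```bash
python3 -m pendant '[[[2.3,-0.4,-2,0,0,8.5],[2.3,-0.4,-2,0,0,8.5],[2.3,-0.3,-2,0,0,8.3],[0,0,-1.5,0,0,0],[0,0,0,0,0,0]]]' -0.26 25
python3 - <<'E'
from h import *
s=snap('wrist','w3.png');print(status.state()['eef_pos'])
r=det('wrist','spatula')
if r: print(r['score'],r['box'])
e=np.array([510,273.8,21]);print(proj(s,[e,[532,215.5,22]]))
E
```

```text
clock: 8.68
eef_pos: [526.1, 214.3, 109.2]
orientation: [[-0.348, 0.938, -0.005], [0.938, 0.348, -0.001], [0.001, -0.005, -1.0]]
ft_force: [0.5, -1.1, 0.1]
gripper_width: 0.621
grip_force: 0.0
[526.62539966 214.57005707 110.03266841]
0.79 [243.3, 93.0, 55.4, 191.3]
[[268.05848218 117.00973174]
 [268.06060888 192.15679303]]
```

View pics/w3.png

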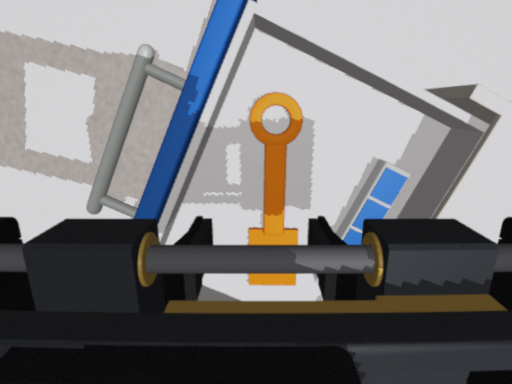

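The eye is at (276.5,119), the handle bar runs down to (273.5,228), and the blade's end is at (272,285).

```bash
python3 - <<'E'
from h import *
s=snap('wrist');b=snap('side')
E=onz(s,[(276.5,119)],23)[0];D=onz(s,[(272.3,285)],20)[0];J=onz(s,[(273.5,229)],22)[0]
v=(E-D)[:2];L=np.linalg.norm(v);u=v/L
print(E,D,J,'L',L,'E-J',np.linalg.norm((E-J)[:2]),'ang',np.degrees(np.arctan2(v[1],v[0])),'origin',E[:2]-62*u)
print(tri([(s,(276.5,119)),(b,(252,270.6))]))
S=status.state();print(S['eef_pos'],np.degrees(np.arctan2(S['orientation'][1,1],S['orientation'][0,1])))
E
```

```text
[518.21922265 275.17540888  23.        ] [569.87717006 131.45493443  20.        ] [550.13536524 185.59632303  22.        ] L 152.7223569293616 E-J 95.09496716433033 ang 109.77013502490847 origin [539.19056439 216.82986213]
(array([516.92950258, 274.44359573,  15.87823306]), [1.827867189644598, 1.8278671896443066])
[527.96999175 214.89599489 111.35893138] 20.44779079298468
```

```bash
python3 -m pendant '[[[0.5,0,-4,0,0,-0.5],[0,0,-3,0,0,0],[0,0,0,0,0,0],[0,0,0,0,0,0],[0,0,0,0,0,0]]]'
```

```text
clock: 9.5
eef_pos: [534.5, 214.9, 42.2]
orientation: [[-0.341, 0.94, 0.003], [0.94, 0.341, 0.001], [-0.0, 0.003, -1.0]]
ft_force: [0.7, -0.0, -0.1]
gripper_width: 0.628
grip_force: 0.0
```

```bash
python3 -m pendant '[[[0.35,0.1,-1.4,0,0,0],[0,0,-1,0,0,0],[0,0,0,0,0,0],[0,0,0,0,0,0]]]'
python3 -m pendant '[[[0,0,0,0,0,0],[0,0,0,0,0,0],[0,0,0,0,0,0],[0,0,0,0,0,0],[0,0,0,0,0,0]]]' 1 25
```

```text
clock: 10.0
eef_pos: [537.7, 215.6, 16.5]
orientation: [[-0.341, 0.94, 0.001], [0.94, 0.341, 0.0], [-0.0, 0.001, -1.0]]
ft_force: [1.3, -0.6, 3.9]
gripper_width: 0.628
grip_force: 1.4
clock: 10.62
eef_pos: [536.9, 215.6, 16.5]
orientation: [[-0.341, 0.94, -0.0], [0.94, 0.341, 0.0], [0.0, -0.0, -1.0]]
ft_force: [0.9, 0.1, 2.2]
gripper_width: 0.204
grip_force: 25.3
```

```bash
python3 -m pendant '[[[0,0,1.5,0,0,0],[0,0,4,0,0,0],[0,0,6,0,0,0],[0,0,6,0,0,0],[0,-0.5,1,0,0,0]]]'
python3 -m pendant '[[[-0.5,-3.65,0,0,0,-9.7],[-0.5,-3.65,0,0,0,-9.7],[-0.5,-3.65,0,0,0,-9.7],[-0.5,-3.65,0,0,0,-9.7],[-0.5,-3.65,0,0,0,-9.7]]]'
python3 -m pendant '[[[-0.5,-3.65,0,0,0,-9.7],[-0.5,-3.65,0,0,0,-9.7],[-0.5,-3.65,0,0,0,-9.7],[-0.5,-3.65,0,0,0,-9.7],[-0.5,-3.65,0,0,0,-9.7]]]'
python3 -m pendant '[[[-0.5,-3.4,0,0,0,-9.7],[0,0,0,0.55,-9.98,0],[0,0,0,0.55,-9.98,0],[0,0,0,0.55,-9.98,0],[0,0,0,0.55,-9.98,0]]]'
python3 -m pendant '[[[0,0,0,0,0,0],[0,0,0,0,0,0]]]'
python3 - <<'E'
from h import *
s=snap('wrist','w4.png');a=snap('top','top4.png');b=snap('side','side4.png')
print(status.state()['q'].round(2))
for c in('wrist','top','side'):
    for t in ('spatula','peg'):
        r=det(c,t)
        if r: print(c,t,r['score'],r['box'])
w=s['frame'];v=np.hstack([cv2.resize(a['frame'][165:245,265:355],(405,360),interpolation=2),cv2.resize(b['frame'][125:215,235:325],(360,360),interpolation=2)])
cv2.imwrite('pics/c4.png',np.vstack([cv2.resize(w[:160],(765,239)),v])[:,:,::-1])
E
```

```text
clock: 11.25
eef_pos: [539.1, 211.3, 206.8]
orientation: [[-0.342, 0.94, 0.009], [0.94, 0.342, 0.002], [-0.001, 0.009, -1.0]]
ft_force: [-0.3, -0.1, -0.1]
gripper_width: 0.203
grip_force: 25.0
clock: 11.88
eef_pos: [510.0, 27.0, 200.5]
orientation: [[0.483, 0.876, -0.004], [0.876, -0.483, 0.001], [-0.001, -0.003, -1.0]]
ft_force: [1.3, -0.3, -1.1]
gripper_width: 0.201
grip_force: 25.0
clock: 12.5
eef_pos: [485.1, -155.0, 200.5]
orientation: [[0.976, 0.219, -0.003], [0.219, -0.976, 0.002], [-0.003, -0.002, -1.0]]
ft_force: [0.6, 0.9, -0.7]
gripper_width: 0.206
grip_force: 25.0
clock: 13.12
eef_pos: [483.0, -178.0, 198.7]
orientation: [[0.853, 0.081, 0.515], [0.054, -0.996, 0.068], [0.518, -0.03, -0.855]]
ft_force: [0.6, -0.5, -1.4]
gripper_width: 0.203
grip_force: 25.0
clock: 13.38
eef_pos: [484.5, -179.3, 199.2]
orientation: [[0.855, 0.081, 0.513], [0.055, -0.996, 0.066], [0.516, -0.028, -0.856]]
ft_force: [0.5, 0.3, -1.0]
gripper_width: 0.206
grip_force: 25.0
[-0.84  0.33  2.08  0.89  0.58 -0.07]
wrist spatula 0.61 [215.2, 79.0, 85.1, 221.0]
wrist peg 0.92 [259.8, 107.3, 23.3, 37.0]
top spatula 0.72 [294.4, 190.1, 13.2, 27.4]
top peg 0.53 [289.5, 184.8, 15.8, 7.7]
side spatula 0.54 [280.6, 145.0, 35.6, 27.7]
side peg 0.42 [272.1, 159.8, 6.9, 7.5]
```

View pics/c4.png

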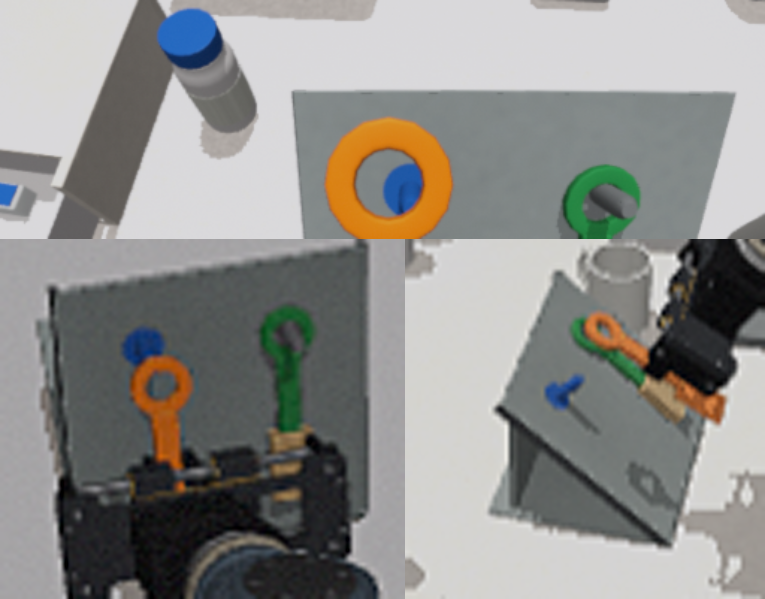

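The picture shows the spatula held straight, with its eye at wrist (260.4,121.2), top (300.8,197.4) and side (284.5,148). The blue disc is at wrist (271,126.5) and side (273.2,164.2). The tilt has only reached 31 of 40 degrees.

```bash
cat > g.py <<'E'
from h import *
from scipy.spatial.transform import Rotation as Ro
def target(psi):
    r=np.array([np.cos(psi),np.sin(psi),0]);z=np.array([0,0,1.]);c,s=np.cos(np.radians(40)),np.sin(np.radians(40))
    X=c*r+s*z;Z=s*r-c*z
    return np.c_[X,np.cross(Z,X),Z]
E
python3 - <<'E'
from g import *
s=snap('wrist');a=snap('top');b=snap('side');S=status.state();R=S['orientation']
e=tri([(s,(260.4,121.2)),(a,(300.8,197.4)),(b,(284.5,148))]);print('eye',e,'in tool',R.T@(e[0]-S['eef_pos']))
print('disc',tri([(s,(271,126.5)),(a,(296.9,189.2)),(b,(273.1,164))]), tri([(s,(271,126.5)),(b,(273.1,164))]))
# rack corners from wrist: high edge
print('rack hi edge wrist',onz(s,[(293/1.494,92/1.494),(735/1.494,94/1.494)],166))
T=target(np.radians(3.3));print('rotvec',np.degrees(Ro.from_matrix(T@R.T).as_rotvec()))
print(S['q'].round(3))
E
```

```text
eye (array([ 536.2131951 , -177.00955958,  232.05037592]), [2.4737949432982087, 1.3035043773337758, 2.0910773308920363]) in tool [61.0498715   1.22752978 -1.23664763]
disc (array([ 584.70900374, -180.62231627,  131.46772371]), [3.4646805438978445, 2.5135390333511727, 2.6152853017477473]) (array([ 584.82454231, -178.81589695,  132.25814653]), [2.7034586771559814, 2.7034586771560534])
rack hi edge wrist [[ 625.30565572 -114.61252949  166.        ]
 [ 640.68825295 -355.04847633  166.        ]]
rotvec [-0.98156363 -8.90062352 -1.51532486]
[-0.84   0.334  2.083  0.889  0.582 -0.069]
```

```bash
python3 -m pendant '[[[0,0,0,-0.3,-3,-0.5],[0,0,0,-0.3,-3,-0.5],[0,0,0,-0.35,-2.9,-0.5],[0.7,-0.3,-2,0,0,0],[0,0,0,0,0,0]]]'
python3 -m pendant '[[[0.7,-0.3,-2.5,0,0,0],[0,0,-1.2,0,0,0],[0,0,0,0,0,0],[0,0,0,0,0,0]]]'
python3 - <<'E'
from g import *
s=snap('wrist','w5.png');S=status.state();print(S['q'].round(2),np.degrees(Ro.from_matrix(target(np.radians(3.4))@S['orientation'].T).as_rotvec()))
r=det('wrist','peg');print(r and (r['score'],r['box']))
r=det('wrist','eye');print(r and (r['score'],r['box']))
cv2.imwrite('pics/c5.png',cv2.resize(s['frame'][40:200,150:360],None,fx=3.7,fy=3.7,interpolation=2)[:,:,::-1])
E
```

```text
clock: 14.6
eef_pos: [491.4, -182.3, 178.4]
orientation: [[0.766, 0.057, 0.641], [0.042, -0.998, 0.039], [0.642, -0.003, -0.767]]
ft_force: [0.7, 0.0, -0.4]
gripper_width: 0.202
grip_force: 25.0
clock: 15.1
eef_pos: [498.8, -185.2, 143.1]
orientation: [[0.764, 0.058, 0.642], [0.045, -0.998, 0.037], [0.643, 0.0, -0.765]]
ft_force: [0.1, 0.6, -1.9]
gripper_width: 0.201
grip_force: 25.0
[-0.89  0.53  2.21  1.66  0.55 -0.93] [0.02245358 0.06103996 0.07158731]
(0.7, [244.1, 102.2, 37.6, 44.3])
(0.88, [217.8, 79.4, 84.7, 224.6])
```

View pics/c5.png

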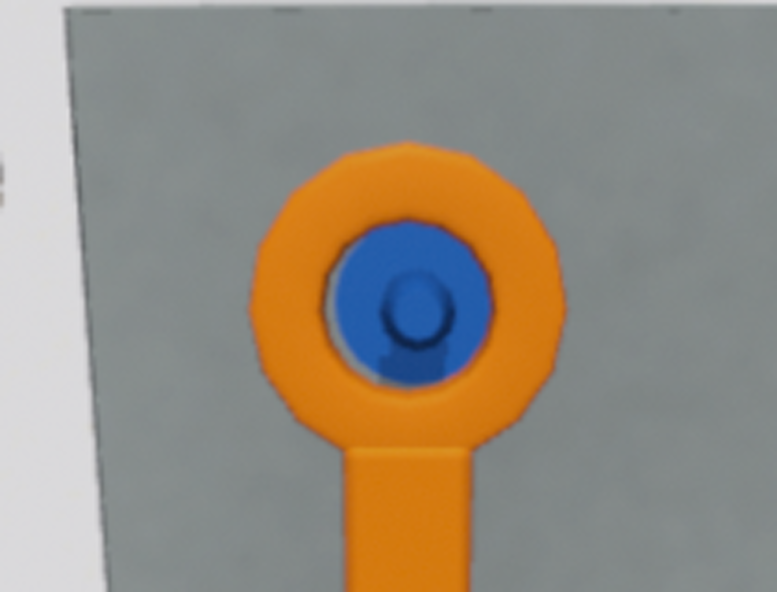

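Seen through the eye, the peg's tip is at (263,123.2) and the hole's centre is at (260.3,122.4). The spatula runs parallel to the board's edges.

```bash
python3 - <<'E'
from g import *
s=snap('wrist');S=status.state();R=S['orientation'];p=S['eef_pos'];print(p)
c,d=ray(s,[(263,123.2),(260.3,122.4)])
ct=R.T@(c-p);dt=d@R;print('cam in tool',ct)
pt=np.array([585.5,-182,131])+40*target(np.radians(3.4))[:,2]*-1
zt=(R.T@(pt-p))[2];print('tip z in tool',zt,'expected tip tool',R.T@(pt-p))
print('eye tool',ct+dt[1]*((-7-ct[2])/dt[1,2]))
for z in(zt-5,zt,zt+5):
    q=ct+dt[0]*((z-ct[2])/dt[0,2]);print('tip tool',q, p+R@q)
E
```

```text
[ 498.77394167 -185.32887129  143.12854589]
cam in tool [  71.69175314    0.48872328 -163.50633845]
tip z in tool 25.126041604258464 expected tip tool [58.65098589  1.74315343 25.1260416 ]
eye tool [63.3101028   0.84387867 -7.        ]
tip tool [61.39590618  2.49136646 20.1260416 ] [ 558.76207638 -184.33354571  167.23569782]
tip tool [61.11556763  2.54589505 25.1260416 ] [ 561.76343404 -184.21622931  163.22824824]
tip tool [60.83522909  2.60042365 30.1260416 ] [ 564.76479169 -184.09891292  159.22079865]
```

```bash
python3 -m pendant '[[[-0.15,-0.2,-0.1,0,0,0],[0,0,0,0,0,0],[0.64,0.04,-0.77,0,0,0],[0.96,0.06,-1.15,0,0,0],[0,0,0,0,0,0]]]'
python3 -m pendant '[[[0.64,0.04,-0.77,0,0,0],[0.64,0.04,-0.77,0,0,0],[0.32,0.02,-0.38,0,0,0],[0,0,0,0,0,0]]]'
```

```text
clock: 15.92
eef_pos: [513.3, -186.0, 121.6]
orientation: [[0.765, 0.058, 0.641], [0.044, -0.998, 0.038], [0.642, -0.001, -0.766]]
ft_force: [0.8, 1.1, -0.6]
gripper_width: 0.203
grip_force: 25.0
clock: 16.42
eef_pos: [529.2, -184.9, 102.6]
orientation: [[0.765, 0.058, 0.641], [0.044, -0.998, 0.038], [0.643, -0.001, -0.766]]
ft_force: [-0.1, -0.1, -1.6]
gripper_width: 0.204
grip_force: 25.0
```

```bash
python3 -m pendant '[[[0.32,0.02,-0.38,0,0,0],[0.32,0.02,-0.38,0,0,0],[0,0,0,0,0,0],[0,0,0,0,0,0]]]'
python3 -m pendant '[[[0.16,0.01,-0.19,0,0,0],[0,0,0,0,0,0]]]'
```

```text
clock: 16.92
eef_pos: [535.4, -184.7, 95.4]
orientation: [[0.765, 0.058, 0.642], [0.044, -0.998, 0.038], [0.643, -0.001, -0.766]]
ft_force: [0.9, 0.1, -1.9]
gripper_width: 0.205
grip_force: 25.0
clock: 17.18
eef_pos: [537.2, -184.7, 93.4]
orientation: [[0.765, 0.058, 0.642], [0.044, -0.998, 0.038], [0.643, -0.001, -0.766]]
ft_force: [-0.2, 1.3, -1.0]
gripper_width: 0.2
grip_force: 25.0
```

```bash
python3 - <<'E'
from g import *
s=snap('wrist','w6.png');b=snap('side','side6.png')
cv2.imwrite('pics/c6.png',np.hstack([cv2.resize(s['frame'][40:200,170:350],(450,400),interpolation=2),cv2.resize(b['frame'][125:205,245:315],(350,400),interpolation=2)])[:,:,::-1])
E
```

```text
(no output)
```

View pics/c6.png

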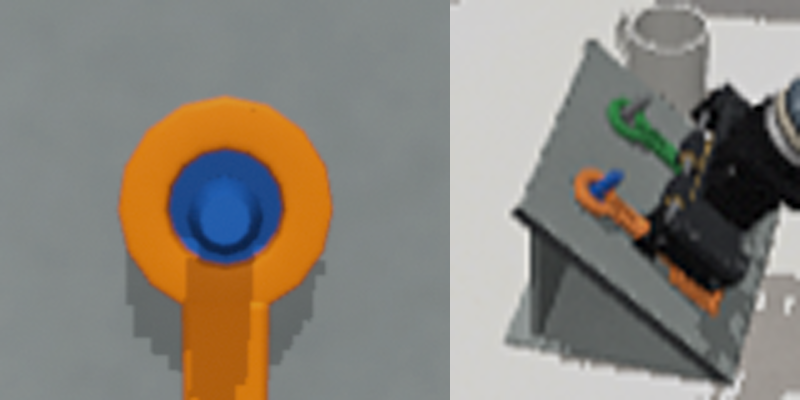

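The peg, at (226,215) in the left half, stands inside the eye, and the ring is close to the board. I'll feel for contact in small steps.

```bash
python3 -m pendant '[[[0.1,0.01,-0.12,0,0,0],[0,0,0,0,0,0]]]'
python3 -m pendant '[[[0.1,0.01,-0.12,0,0,0],[0,0,0,0,0,0]]]'
```

```text
clock: 17.52
eef_pos: [538.1, -184.5, 92.2]
orientation: [[0.765, 0.058, 0.642], [0.044, -0.998, 0.038], [0.643, -0.001, -0.766]]
ft_force: [0.8, 0.1, -0.6]
gripper_width: 0.201
grip_force: 25.0
clock: 17.77
eef_pos: [539.0, -184.4, 91.2]
orientation: [[0.765, 0.057, 0.642], [0.044, -0.998, 0.037], [0.643, -0.001, -0.766]]
ft_force: [-2.8, -0.1, 2.7]
gripper_width: 0.202
grip_force: 25.8
```

```bash
python3 -m pendant '[[[-0.12,0,-0.1,0,0,0],[-0.12,0,-0.1,0,0,0],[0,0,0,0,0,0]]]'
python3 -m pendant '[[[0,0,0,0,0,0],[0,0,0,0,0,0],[0,0,0,0,0,0]]]' 0.3
python3 -m pendant '[[[-0.32,-0.02,0.38,0,0,0],[-0.96,-0.06,1.15,0,0,0],[-1.92,-0.12,2.3,0,0,0],[-3,-0.18,3.6,0,0,0],[-3,-0.18,3.6,0,0,0]]]'
python3 - <<'E'
from g import *
s=snap('wrist','w7.png');b=snap('side','side7.png');a=snap('top','top7.png')
cv2.imwrite('pics/c7.png',np.vstack([np.hstack([cv2.resize(s['frame'],(480,360)),cv2.resize(b['frame'][125:205,245:315],(315,360),interpolation=2)]),cv2.resize(a['frame'][140:250,135:355],(795,240))[:, :]])[:,:,::-1])
E
```

```text
clock: 18.15
eef_pos: [537.5, -184.5, 90.0]
orientation: [[0.763, 0.058, 0.644], [0.044, -0.998, 0.038], [0.645, -0.0, -0.764]]
ft_force: [-1.5, -0.5, 5.0]
gripper_width: 0.204
grip_force: 26.4
clock: 18.52
eef_pos: [537.3, -187.3, 89.8]
orientation: [[0.764, 0.053, 0.643], [0.042, -0.999, 0.032], [0.644, 0.002, -0.765]]
ft_force: [-3.5, -5.8, 5.8]
gripper_width: 0.343
grip_force: 3.6
clock: 19.15
eef_pos: [443.5, -189.1, 199.7]
orientation: [[0.766, 0.059, 0.64], [0.044, -0.998, 0.04], [0.642, -0.003, -0.767]]
ft_force: [1.6, -0.4, 1.2]
gripper_width: 0.352
grip_force: 0.0
```

View pics/c7.png

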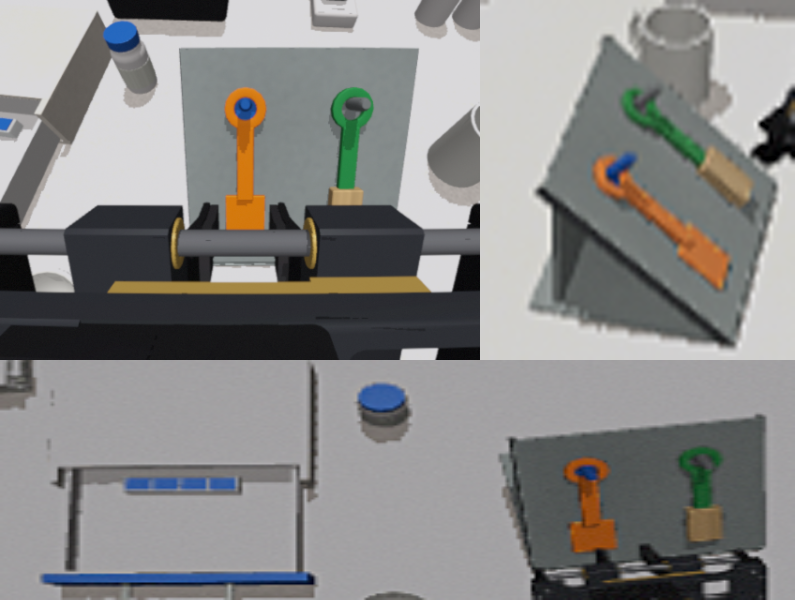

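The spatula hangs flat, with its eye down on the peg at (245,108) and its blade straight down the slope. The brush hasn't moved. I'll check how far out the drawer is, then hand in.

```bash
python3 -m pendant '[[[-1,0,1,0,0,0],[0,0,0,0,0,0],[0,0,0,0,0,0],[0,0,0,0,0,0],[0,0,0,0,0,0]]]'
python3 - <<'E'
from g import *
a=snap('top')
def front(f,s):
    h=cv2.cvtColor(f,cv2.COLOR_BGR2HSV);m=cv2.inRange(h,(105,150,60),(125,255,255));m[:, :140]=0;m[:,225:]=0;m[:190]=0
    p=np.argwhere(m)[:,::-1];t=[p[p[:,0]==c].min(0) for c in range(165,210,5)]
    return onz(s,[(x,p[p[:,0]==x][:,1].min()) for x in range(165,210,5)],72)[:,:2].mean(0)
print(front(cv2.imread('pics/top0.png'),a),front(a['frame'][:,:,::-1].copy(),a))
E
```

```text
clock: 19.92
eef_pos: [434.9, -189.8, 209.0]
orientation: [[0.765, 0.058, 0.641], [0.044, -0.998, 0.039], [0.643, -0.001, -0.766]]
ft_force: [0.7, -0.2, -0.0]
gripper_width: 0.348
grip_force: 0.0
[600.16252941 207.6278421 ] [560.62422883 210.09625299]
```

```bash
python3 - <<'E'
from g import *
a=snap('top')
def front(f,s):
    h=cv2.cvtColor(f,cv2.COLOR_BGR2HSV);m=cv2.inRange(h,(105,150,60),(125,255,255));m[:190]=0
    return onz(s,[(x,np.flatnonzero(m[:260,x]).max()) for x in range(165,210,5)],60)[:,:2].mean(0)
print(front(cv2.imread('pics/top0.png'),a),front(a['frame'][:,:,::-1].copy(),a))
E
```

```text
[591.79433728 210.25696877] [450.48731331 218.60705245]
```

```bash
python3 -c "
from bench import job; print(job.job_done())"
```

```text
the job is handed in; nothing more can be done
None
```

The drawer is pulled out to its stop and the spatula hangs by its eye on the free blue peg, flat on the board with its blade straight down the slope; the job is handed in, at about 20 s on the robot's clock.

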